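# Clamp a filter canister and hold its bayonet lid in the vent position

## Task

Swing the cam lever of the holder all the way round, so that the jaw clamps the filter canister. Then take the bayonet lid off its stand, lower its two lugs through the two slots in the canister's mouth until the lid sits flat, and turn it clockwise (seen from above) half-way to the lock, 45 degrees, so that its bar points at the two small raised ribs on the rim; do not turn it on into the click. Finish still gripping the lid there, in the vent position, with the canister clamped and not turned, and leave the other things on the bench where they are.

Things in the scene. Friction and masses are not known exactly. Their poses are not given: they have to be found in the camera images.
- cam_lever (a joint): Angle of the holder's cam lever, rad: 0 open, 1.6 at its stop, past 1.35 clamped; grows as the lever swings clockwise seen from above. Starts at 0 to 0.3. Friction about 0.15 Nm (some 2 N at the knob, up to 4 N as the jaw bites); it stays where it is left.
- lever_knob (a point): Middle of the upright round black knob at the free end of the cam lever: diameter 18 mm, 38 mm tall, centre 65 mm and top 84 mm above the bench; the flat arm below it ends 47 mm above the bench. It runs on a circle of radius 85 mm about lever_pivot. In the holder's axes the open lever (0) points to -y, the clamped lever (1.57) to -x, towards the robot.
- lever_pivot (a point): Point on the lever's vertical hinge axis at the height of the knob's centre, 65 mm above the bench; its axes are the holder's, z up. The holder is a dark steel plate 124 x 216 x 14 mm with a vee block and a sliding jaw, fixed to the bench at a varying place and yaw; the canister stands about 98 mm from this point, in +y.
- canister: Aluminium filter canister standing in the holder, origin at the centre of its underside: 83 mm tall, diameter 86 mm at its collar and 76 mm below, 0.6 kg; loose until clamped, and clamping shifts it by up to 3 mm.
- canister_mouth (a point): Centre of the canister's mouth at rim level, 97 mm above the bench; z up, x along the slots. Opening of diameter 50 mm, 25 mm deep, with two slots 17 mm wide, out to radius 34 mm, at +x and -x (alike). Under the 8 mm thick slotted ring the lugs turn clockwise only, with a stop at 90 degrees; a click bump is first touched at 55 to 60 degrees and ridden over at about 74.
- canister_rib (a point): Top of one of the two small ribs (6 x 5 mm, 4 mm high) on the canister's rim, 40 mm from its axis, 45 degrees clockwise (seen from above) from the canister's +x; the other is opposite. They mark the half-way position of the lid's bar.
- lid_bar (a point): Centre of the grip bar on the lid, x along the bar, z up. The bar is 50 mm long, 16 mm wide, 30 mm tall (15 mm above and below this point). This point is 21 mm above the underside of the lid's plate: seated on the canister it is 21 mm above the rim. At the start it is 47 mm above the bench, the lid lying loose on a grey ring stand (diameter 90 mm, 26 mm tall).
- lid: Aluminium bayonet lid, 0.15 kg, origin at the centre of the plug's foot, 42 mm below lid_bar. Round plate of diameter 71 mm, 6 mm thick, with the grip bar on top; below it a plug of diameter 45 mm, 21 mm long, tapered at the foot, with two lugs in line with the bar (x and -x, alike): 11 mm wide, 6 mm thick, out to radius 32 mm, 11 to 17 mm below the plate.
- glue_bottle: Small white adhesive bottle, diameter 25 mm, 80 mm tall. Bystander, to be left alone; origin at the middle of its underside.
- nipple_1: Brass hose nipple, 52 x 27 x 24 mm. Bystander, to be left alone; origin at the middle of its underside.
- tub_small: White lidded tub, diameter 64 mm, 66 mm tall. Bystander, to be left alone; origin at the middle of its underside.
- highlighter: Marker pen, lying, 135 x 19 x 20 mm. Bystander, to be left alone; origin at the middle of its underside.
- nipple_2: Brass hose nipple, 59 x 31 x 27 mm. Bystander, to be left alone; origin at the middle of its underside.
Mind the look-alikes: they are no part of the job. What is shaped like the canister but purple is not meant. What is shaped like the lid but red is not meant.

How it is judged (in metres and radians):
On the way, in this order (a step that is already met when the one before it is completed fails the run):
1. the cam lever is swung home and clamps the canister, the lid still on its stand (value of joint cam_lever above 1.35 rad and distance of lid_bar from where it was at the start of the episode below 0.03 m), for 0.2 s.
2. the lid is dropped in through the slots and sits flat, not yet turned (horizontal distance between lid_bar and canister_mouth below 0.006 m and z of lid_bar in the frame of canister_mouth between 0.018 and 0.0245 m and angle between the x axis of lid_bar and the x axis of canister_mouth, either way round below 0.3 rad and value of joint cam_lever above 1.35 rad), for 0.1 s.
At the end, for the whole second after the job is handed in: Lever past 1.35 rad; lid flat on the canister (within 6 mm of centre, 3 mm in height, 5 degrees of tilt), turned 35 to 55 degrees clockwise from the slots, at rest and still gripped (over 1 N); canister upright in the holder, its rib within 12 mm of where it began (value of joint cam_lever above 1.35 rad and horizontal distance between lid_bar and canister_mouth below 0.006 m and z of lid_bar in the frame of canister_mouth between 0.018 and 0.0245 m and angle between the x axis of lid_bar and the x axis of canister_mouth, either way round between 0.611 and 0.96 rad and angle between lid_bar's own z axis and vertical below 0.09 rad and angle between canister_mouth's own z axis and vertical below 0.06 rad and distance of canister_rib from where it was at the start of the episode below 0.012 m and height (world z) of canister_mouth below 0.102 m and contact force between the fingers and lid above 1 N and linear speed of lid below 0.02 m/s); the arm keeps its last pose, push and grip.
It fails at once if the seated lid is turned on towards the click (more than 69 degrees) (horizontal distance between lid_bar and canister_mouth below 0.006 m and z of lid_bar in the frame of canister_mouth between 0.018 and 0.0245 m and angle between the x axis of lid_bar and the x axis of canister_mouth, either way round above 1.2 rad).
It fails at once if the canister is turned or shifted in the holder by more than 12 mm at its rim (distance of canister_rib from where it was at the start of the episode above 0.012 m).
It fails at once if a bystander is pushed more than 3 cm (distance of any of glue_bottle, nipple_1, tub_small, highlighter, nipple_2 from where it was at the start of the episode above 0.03 m).
It also fails if it takes over 58 s, if anything falls off the work surface, if the arm or the gripper's body presses on something with over 40 N, if the wrist force passes 120 N, or if a joint passes its speed limit or range.

## Robot

A 6-joint arm with a two-finger parallel gripper is mounted at the origin on a cart in front of the work surface, level with it; the furniture and walls round the work are solid. World frame = base frame: x ahead of the robot, y to its left, z up, the work surface at z = 0. Lengths are in mm, angles in rad, forces in N, time in s.
With the tool pointing down it reaches from about 350 to 950 mm from the base axis. Payload 17.4 kg.
Tool frame: the origin (TCP) lies between the finger pads; the fingertips stand arm.tip_extent ahead of it and the grasp point (between the pads) is the TCP (arm.tip_extent is the distance from the TCP to the fingertips, in mm); z points along the fingers, y is the direction in which the jaws open and shut (so a half turn about z gives the same grasp; the last joint's range is limited). The gripper opens to 93 mm and grips with 3 to 60 N. Pads are 15 mm wide; open, the fingers measure 128 mm over their backs; the gripper's body (75 mm by 188 mm) begins 65 mm behind the grasp point.
Start: joints at [1.141, 0.116, 1.442, -0, 1.584, -0.038], TCP at [257.759, 623.853, 237.646] pointing down, gripper open.
Joint ranges: [-2.83, 2.83], [-0.83, 2.19], [0.07, 2.5], [-1.14, 4.28], [0.01, 3], [-2.97, 2.97]. Speed limits (rad/s): [1.89, 1.89, 2.22, 3.14, 3.14, 3.14].

## Interface

Orientations are given as a unit quaternion [x, y, z, w].
In Python, from workcell import arm, imaging, workorder gives the robot as it stands.
- The arm moves only by the tool move_arm, never from a script. Its argument "increments" is one flat list of numbers, 7 for each row, row after row: the finger opening in m, from 0 to 0.093, then the shift along the world's x, y, z in m, then the turn, a rotation vector about the world's x, y, z in degrees. A call has 1 to 20 rows; each row is the pose to reach, as a shift and turn from the pose commanded when the call began; what a row does not reach only later rows make up. A row lasts 1/12 s, in which the tool goes at most 41.7 mm and 7.16 degrees, less where a joint would pass 70% of its speed; a pose out of reach is approached as far as the arm can. A call with a gripper value outside its range is refused whole. The fingers move at their own pace and stop on an object; the grip force is fixed at half the most. Time passes only in rows, so rows that repeat a pose let the fingers close. It gives the time, the measured TCP pose, the force and the opening at its end, in the units of the state.
- arm.get_obs(): the state, without advancing time (a new reading comes with each control period).
- imaging.read_camera(name): name is "side" or "top" or "wrist"; returns the picture (400x640x3 uint8, blue, green, red); there is no depth.
- imaging.get_calibration(name): a dict with "vertical_fov" (degrees; the focal length in pixels is half the picture's height over the tangent of half this angle, whatever the lens; pixels are square), "cx", "cy" (the principal point, pixels), "cam_to_world" (4x4, takes a point from camera to world coordinates). Camera axes: x right, y down, z forward; pixel columns grow to the right and rows downward; lengths in mm; the calibration is good to about 2 mm. A picture is of the moment at which its call begins: read the wrist's pose just before it. get_calibration takes no time and is no camera call; for the wrist camera it gives the pose at the moment of the call.
- workorder.hand_in(): hands the job in, once; it reports no verdict.
The state is a dict: "t": time; "joints": joint angles; "dq": joint speeds; "joint_efforts": joint torques, N m; "position": TCP position; "orientation": TCP orientation; "ft_force": force on the tool from outside, world axes, zero at the start; "wrist_torque": the same for the moment, N m; "opening": opening from 0.0 (shut) to 1.0 (fully open).
Only numpy, scipy, OpenCV 4.12 (cv2) and the standard library are available. Lean on these libraries where they do the work, as an engineer would, in place of code of your own. Each camera call takes 0.05 s, during which the arm holds its last target.

## Working session

There is one attempt and no reset: what is moved stays moved. The work goes in short steps, Python scripts to look and compute and a tool call to move; the robot and the scene stay as the last step left them, time stands still between calls to the robot, and variables do not carry over. Pictures are saved under pics/ and viewed, and the job is handed in when it is done.

Besides the shell and the picture viewer there is one more tool, called after "Call:" by a JSON object that holds its "api" and its "payload". move_arm: Moves the arm, as the interface text tells. Its arguments: {"type":"object","properties":{"increments":{"type":"array"}},"required":["increments"]}

```bash
mkdir -p pics; ls; python3 - <<'E'
from workcell import arm, imaging, workorder
import cv2, numpy as np
o=arm.get_obs(); print({k:np.round(v,3) for k,v in o.items()}, arm.tip_extent)
for n in ["top","side","wrist"]:
    c=imaging.get_calibration(n); print(n,c["vertical_fov"],c["cx"],c["cy"],np.round(c["cam_to_world"],3).tolist())
    cv2.imwrite(f"pics/{n}0.png",imaging.read_camera(n))
E
```

```text
pics
{'t': np.float64(0.0), 'joints': array([ 1.141,  0.116,  1.442, -0.   ,  1.584, -0.038]), 'dq': array([ 0.   ,  0.   , -0.   , -0.001,  0.002,  0.001]), 'joint_efforts': array([ 4.0000e-03, -7.2128e+01, -6.2261e+01,  7.8000e-02,  2.4000e-02,
       -0.0000e+00]), 'position': array([257.696, 623.684, 236.927]), 'orientation': array([ 0.195,  0.981, -0.001, -0.   ]), 'ft_force': array([0.375, 0.215, 0.129]), 'wrist_torque': array([-0.022,  0.027, -0.019]), 'opening': np.float64(1.003)} 19.0
top 44.22989064219721 312.40572135755525 200.15140981526153 [[0.005, -0.988, 0.157, 352.963], [-1.0, -0.009, -0.021, 19.563], [0.022, -0.156, -0.987, 1225.664], [0.0, 0.0, 0.0, 1.0]]
side 46.53178189641368 320.14157691844883 199.35691374392917 [[0.815, -0.272, 0.512, -27.035], [-0.58, -0.392, 0.714, -802.247], [0.006, -0.879, -0.477, 606.473], [0.0, 0.0, 0.0, 1.0]]
wrist 67.38665703622902 318.7018473594818 197.5898501353697 [[0.382, 0.887, 0.26, 184.541], [0.924, -0.366, -0.109, 653.947], [-0.001, 0.282, -0.959, 384.68], [0.0, 0.0, 0.0, 1.0]]
```

View pics/top0.png

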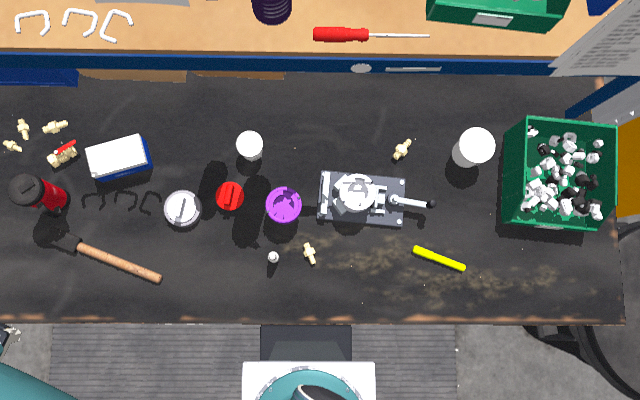

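View pics/side0.png

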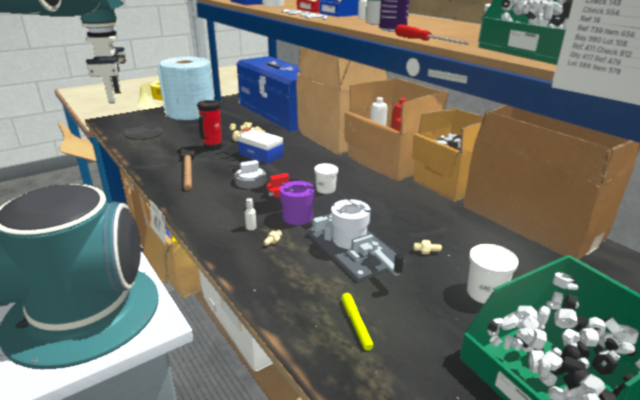

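View pics/wrist0.png

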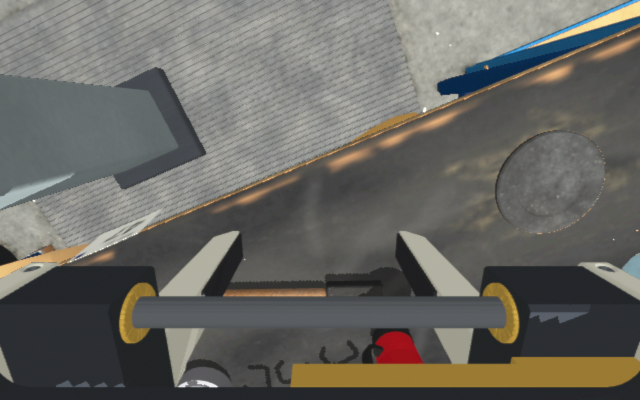

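```bash
cat > h.py <<'E'
import numpy as np, cv2
from workcell import arm, imaging, workorder
def ray(c,u,v,z):
    f=200/np.tan(np.radians(c["vertical_fov"])/2)
    M=np.array(c["cam_to_world"]); d=M[:3,:3]@np.array([(u-c["cx"])/f,(v-c["cy"])/f,1]); p=M[:3,3]
    return p+d*(z-p[2])/d[2]
def proj(c,P):
    f=200/np.tan(np.radians(c["vertical_fov"])/2)
    M=np.array(c["cam_to_world"]); q=M[:3,:3].T@(np.array(P)-M[:3,3]); return f*q[0]/q[2]+c["cx"],f*q[1]/q[2]+c["cy"]
def crop(im,x0,y0,w,h,s,name):
    cv2.imwrite("pics/"+name,cv2.resize(im[y0:y0+h,x0:x0+w],None,fx=s,fy=s,interpolation=cv2.INTER_CUBIC))
E
python3 - <<'E'
from h import *
im=cv2.imread("pics/top0.png")
crop(im,310,160,130,75,6,"t_h.png"); crop(im,155,180,100,60,7,"t_l.png")
im=cv2.imread("pics/side0.png")
crop(im,300,190,120,100,6,"s_h.png"); 
E
```

```text
(no output)
```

View pics/t_h.png

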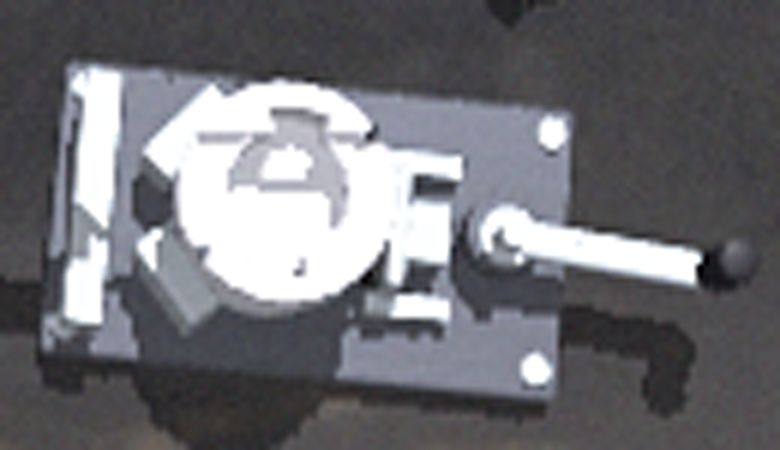

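View pics/t_l.png

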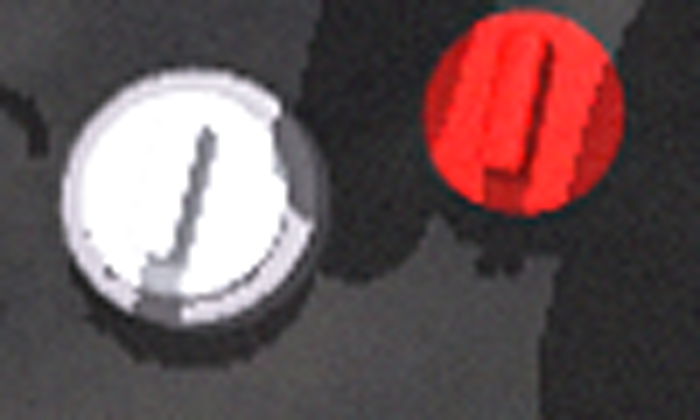

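View pics/s_h.png

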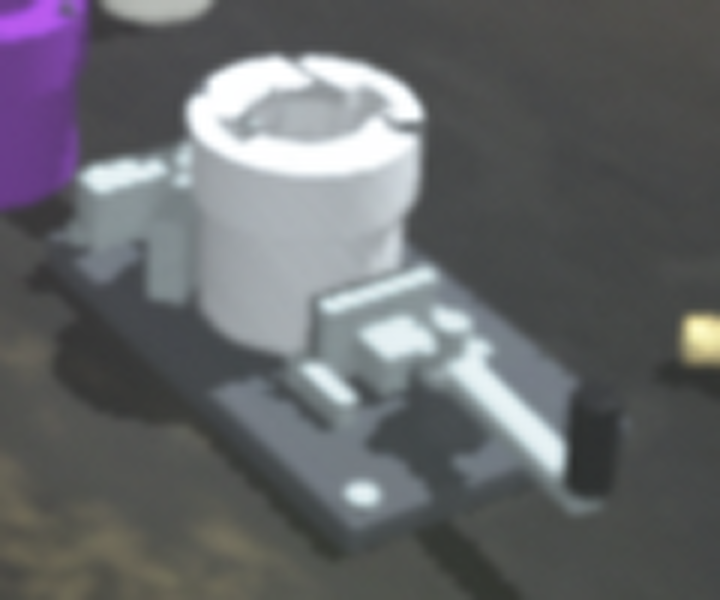

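```bash
python3 - <<'E'
from h import *
c=imaging.get_calibration("top")
g=lambda u,v,z:ray(c,310+u/6-.4,160+v/6-.4,z).round(1)
k=g(738,258,84);print("knob",k)
for q in [(68,63),(570,112),(548,400),(40,352)]: print(g(*q,14))
print("hub",g(507,232,50))
print("can",g(288,192,97))
l=lambda u,v,z:ray(c,155+u/7-.4,180+v/7-.4,z).round(1)
print("ring",l(193,196,26)); print("plate ctr approx",l(180,180,32)) 
for p in [(195,110),(150,265),(215,125),(180,260)]: print(l(*p,62))
for p in [(433,202)]: print(ray(c,*p,84))
E
```

```text
knob [ 530.7 -288.8   84. ]
[622.  -27.6  14. ]
[ 603.1 -238.7   14. ]
[ 481.5 -226.6   14. ]
[499.8 -16.3  14. ]
hub [ 545.8 -204.2   50. ]
can [ 553.1 -110.1   97. ]
ring [522.  312.6  26. ]
plate ctr approx [526.8 315.9  32. ]
[546.5 304.5  62. ]
[493.3 317.1  62. ]
[541.4 297.5  62. ]
[495.1 307.1  62. ]
[ 532.14355103 -289.76034377   84.        ]
```

Call:
{"api": "move_arm", "payload": {"increments": [0.06,0.273,-0.913,-0.037,0,0,-77,0.06,0.273,-0.913,-0.037,0,0,-77,0.06,0.273,-0.913,-0.037,0,0,-77,0.06,0.273,-0.913,-0.037,0,0,-77,0.06,0.273,-0.913,-0.037,0,0,-77,0.06,0.273,-0.913,-0.037,0,0,-77,0.06,0.273,-0.913,-0.037,0,0,-77,0.06,0.273,-0.913,-0.037,0,0,-77,0.06,0.273,-0.913,-0.037,0,0,-77,0.06,0.273,-0.913,-0.037,0,0,-77,0.06,0.273,-0.913,-0.037,0,0,-77,0.06,0.273,-0.913,-0.037,0,0,-77,0.06,0.273,-0.913,-0.037,0,0,-77,0.06,0.273,-0.913,-0.037,0,0,-77,0.06,0.273,-0.913,-0.037,0,0,-77,0.06,0.273,-0.913,-0.037,0,0,-77,0.06,0.273,-0.913,-0.037,0,0,-77,0.06,0.273,-0.913,-0.037,0,0,-77,0.06,0.273,-0.913,-0.037,0,0,-77,0.06,0.273,-0.913,-0.037,0,0,-77]}}

```text
t: 1.82
position: [496.3, -176.3, 205.2]
orientation: [0.763, 0.646, 0.0, 0.0]
ft_force: [0.8, 1.3, 0.5]
opening: 0.644
```

```bash
python3 - <<'E'
from h import *
c=imaging.get_calibration("wrist"); im=imaging.read_camera("wrist")
cv2.imwrite("pics/w1.png",im); np.save("w1.npy",c)
o=arm.get_obs(); print(o["position"],o["orientation"])
E
```

```text
[ 497.33810121 -181.33963744  204.10263194] [ 7.63788428e-01  6.45465988e-01 -8.83174924e-04  3.39624299e-04]
```

View pics/w1.png

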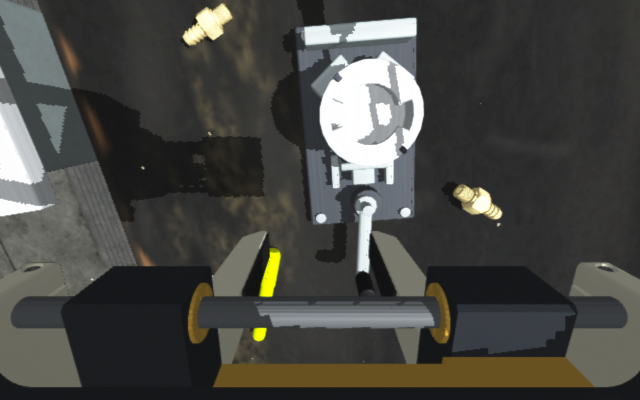

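```bash
python3 - <<'E'
from h import *
im=cv2.imread("pics/w1.png")
crop(im,290,10,140,150,5,"w1a.png"); crop(im,290,160,140,150,4,"w1b.png")
E
```

```text
(no output)
```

View pics/w1a.png

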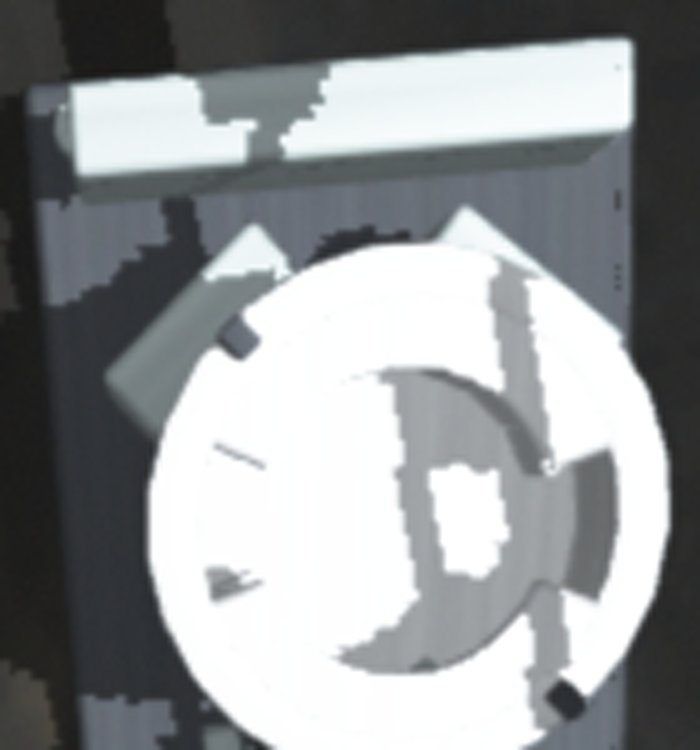

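View pics/w1b.png

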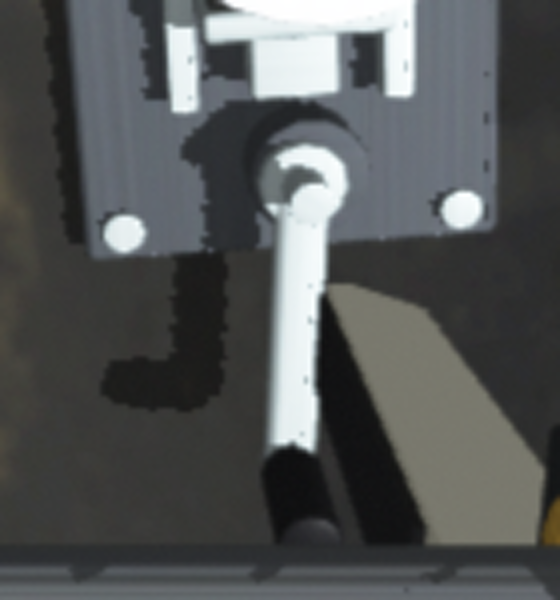

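```bash
python3 - <<'E'
from h import *
c=np.load("w1.npy",allow_pickle=True).item()
a=lambda u,v,z:ray(c,290+u/5-.4,10+v/5-.4,z)
b=lambda u,v,z:ray(c,290+u/4-.4,160+v/4-.4,z)
r1=a(238,335,101);r2=a(566,697,101);m=(r1+r2)/2;print("ribs",r1,r2,"mid",m,np.linalg.norm(r1-r2), np.degrees(np.arctan2(*(r1-r2)[1::-1])))
print("slot",a(215,522,97),a(617,522,97))
print("hub",b(303,182,50),b(303,182,60)); print("knob",b(306,530,84))
print("plate",b(94,258,14),b(496,232,14),a(28,88,14))
ct=imaging.get_calibration("top"); print([proj(ct,p) for p in (r1,r2,b(306,530,84))])
print("highl",ray(c,277,250,10),ray(c,262,338,10))
E
```

```text
ribs [527.00417774 -76.8276489  101.        ] [ 572.75250129 -141.60281259  101.        ] mid [ 549.87833952 -109.21523075  101.        ] 79.30151913753876 125.23215984614053
slot [ 519.34463442 -104.18760211   97.        ] [ 584.51460638 -115.06468754   97.        ]
hub [ 541.4411944  -202.91708317   50.        ] [ 540.35873236 -199.4736798    60.        ]
knob [ 527.10851761 -284.83034928   84.        ]
plate [ 480.09920071 -228.88068418   14.        ] [ 600.59566827 -240.52572654   14.        ] [498.39364625 -16.38252652  14.        ]
[(np.float64(343.5725185440562), np.float64(202.2843100271616)), (np.float64(371.1971502027474), np.float64(183.14373191515517)), (np.float64(430.9923654752791), np.float64(204.09135347548582))]
highl [ 429.12302035 -257.265044     10.        ] [ 381.50147269 -384.80694219   10.        ]
```

Call:
{"api": "move_arm", "payload": {"increments": [0.06,0.031,-0.108,-0.034,0,0,0,0.06,0.031,-0.108,-0.034,0,0,0,0.06,0.031,-0.108,-0.034,0,0,0,0.06,0.031,-0.108,-0.034,0,0,0,0.06,0.031,-0.108,-0.034,0,0,0]}}

```text
t: 2.28
position: [526.9, -282.8, 169.9]
orientation: [0.764, 0.646, -0.0, -0.001]
ft_force: [0.3, 0.9, -0.2]
opening: 0.643
```

```bash
python3 - <<'E'
from h import *
c=imaging.get_calibration("wrist"); im=imaging.read_camera("wrist")
cv2.imwrite("pics/w2.png",im)
it=imaging.read_camera("top");crop(it,340,130,160,130,5,"t2.png")
o=arm.get_obs(); print(o["position"],o["orientation"],o["ft_force"])
E
```

```text
[ 527.20856679 -281.3791764   171.43257136] [ 7.62927778e-01  6.46483706e-01  3.80445850e-05 -1.47207916e-04] [ 0.41539749  0.50446317 -0.14008675]
```

View pics/w2.png

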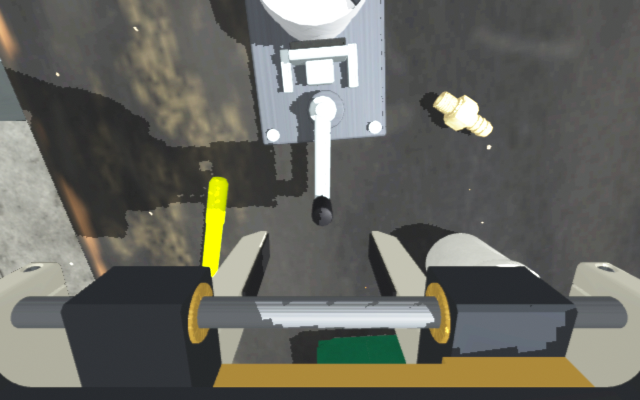

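```bash
python3 - <<'E'
from h import *
c=imaging.get_calibration("wrist"); im=cv2.imread("pics/w2.png")
crop(im,290,80,70,150,5,"w2a.png")
print(ray(c,322.5,215,84),ray(c,323,109,52),[proj(c,np.array(arm.get_obs()["position"])+[0,0,d]) for d in (0,-100)])
E
```

```text
[ 528.83325244 -287.38937221   84.        ] [ 543.21075446 -204.06753836   52.        ] [(np.float64(319.70605258054576), np.float64(259.2895625050741)), (np.float64(319.3614447495507), np.float64(203.93444854168172))]
```

View pics/w2a.png

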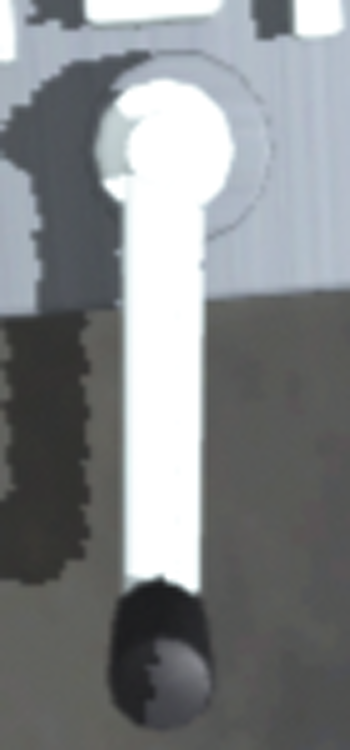

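Call:
{"api": "move_arm", "payload": {"increments": [0.06,0.0015,-0.006,-0.03,0,0,0,0.06,0.0015,-0.006,-0.06,0,0,0,0.06,0.0015,-0.006,-0.08,0,0,0,0.06,0.0015,-0.006,-0.099,0,0,0,0.06,0.0015,-0.006,-0.099,0,0,0,0.06,0.0015,-0.006,-0.099,0,0,0,0.04,0.0015,-0.006,-0.099,0,0,0,0.03,0.0015,-0.006,-0.099,0,0,0]}}

```text
t: 3.05
position: [529.6, -288.0, 74.4]
orientation: [0.763, 0.647, 0.0, 0.001]
ft_force: [0.6, 0.4, -0.2]
opening: 0.546
```

```bash
python3 - <<'E'
from h import *
im=imaging.read_camera("wrist")
cv2.imwrite("pics/w3.png",im)
o=arm.get_obs(); print(o["position"],o["orientation"],o["ft_force"],o["opening"])
E
```

```text
[ 529.4661106  -288.03353451   74.17447539] [7.62826525e-01 6.46602041e-01 3.92097139e-04 1.15706787e-03] [ 0.63841053 -0.00700018 -0.49576703] 0.504871191487655
```

View pics/w3.png

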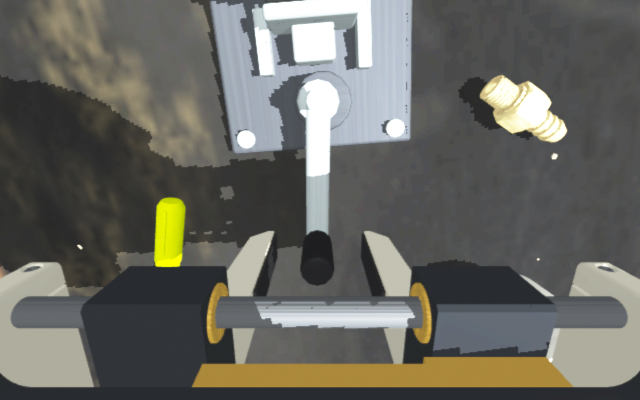

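```bash
python3 - <<'E'
import numpy as np
v=np.array([-14.2,-83.9])
for t in [5,10,15,20,25,30,35,40,45,50,55,60,65,70,74,78,82,86]:
    a=-np.radians(t);R=np.array([[np.cos(a),-np.sin(a)],[np.sin(a),np.cos(a)]]);d=(R@v-v)/1000
    print(f"0.022, {d[0]:.4f}, {d[1]:.4f}, 0, 0, 0, {-t},",end=" ")
E
```

```text
0.022, -0.0073, 0.0016, 0, 0, 0, -5, 0.022, -0.0144, 0.0037, 0, 0, 0, -10, 0.022, -0.0212, 0.0065, 0, 0, 0, -15, 0.022, -0.0278, 0.0099, 0, 0, 0, -20, 0.022, -0.0341, 0.0139, 0, 0, 0, -25, 0.022, -0.0400, 0.0183, 0, 0, 0, -30, 0.022, -0.0456, 0.0233, 0, 0, 0, -35, 0.022, -0.0506, 0.0288, 0, 0, 0, -40, 0.022, -0.0552, 0.0346, 0, 0, 0, -45, 0.022, -0.0592, 0.0408, 0, 0, 0, -50, 0.022, -0.0627, 0.0474, 0, 0, 0, -55, 0.022, -0.0656, 0.0542, 0, 0, 0, -60, 0.022, -0.0678, 0.0613, 0, 0, 0, -65, 0.022, -0.0695, 0.0685, 0, 0, 0, -70, 0.022, -0.0704, 0.0744, 0, 0, 0, -74, 0.022, -0.0708, 0.0803, 0, 0, 0, -78, 0.022, -0.0709, 0.0863, 0, 0, 0, -82, 0.022, -0.0705, 0.0922, 0, 0, 0, -86,
```

Call:
{"api": "move_arm", "payload": {"increments": [0.022,0,0,0,0,0,0,0.022,0,0,0,0,0,0,0.022,0,0,0,0,0,0,0.022,0,0,0,0,0,0,0.022,0,0,0,0,0,0]}}

```text
t: 3.52
position: [528.8, -288.0, 72.3]
orientation: [0.763, 0.646, -0.0, -0.0]
ft_force: [0.1, 0.1, -0.6]
opening: 0.241
```

Call:
{"api": "move_arm", "payload": {"increments": [0.022,-0.0073,0.0016,0,0,0,-5,0.022,-0.0144,0.0037,0,0,0,-10,0.022,-0.0212,0.0065,0,0,0,-15,0.022,-0.0278,0.0099,0,0,0,-20,0.022,-0.0341,0.0139,0,0,0,-25,0.022,-0.04,0.0183,0,0,0,-30,0.022,-0.0456,0.0233,0,0,0,-35,0.022,-0.0506,0.0288,0,0,0,-40,0.022,-0.0552,0.0346,0,0,0,-45,0.022,-0.0592,0.0408,0,0,0,-50,0.022,-0.0627,0.0474,0,0,0,-55,0.022,-0.0656,0.0542,0,0,0,-60]}}

```text
t: 4.52
position: [463.2, -233.7, 72.5]
orientation: [0.984, 0.176, 0.0, 0.0]
ft_force: [3.4, -0.9, -0.7]
opening: 0.236
```

Call:
{"api": "move_arm", "payload": {"increments": [0.022,-0.0022,0.0071,0,0,0,-5,0.022,-0.0039,0.0143,0,0,0,-10,0.022,-0.0048,0.0202,0,0,0,-14,0.022,-0.0052,0.0261,0,0,0,-18,0.022,-0.0053,0.0321,0,0,0,-22,0.022,-0.0049,0.038,0,0,0,-26,0.022,-0.0049,0.038,0,0,0,-26,0.022,-0.0049,0.038,0,0,0,-26]}}

```text
t: 5.18
position: [458.3, -195.7, 72.4]
orientation: [0.999, -0.046, 0.0, -0.0]
ft_force: [-0.7, -0.4, -0.0]
opening: 0.238
```

```bash
python3 - <<'E'
from h import *
im=imaging.read_camera("wrist")
cv2.imwrite("pics/w4.png",im)
o=arm.get_obs(); print(o["position"],o["orientation"],o["ft_force"],o["opening"])
E
```

```text
[ 458.28439105 -195.81827452   72.31331845] [ 9.98934658e-01 -4.61469753e-02 -5.29462662e-05 -4.38665400e-05] [0.82311051 1.14987824 0.70127789] 0.23774503611543987
```

View pics/w4.png

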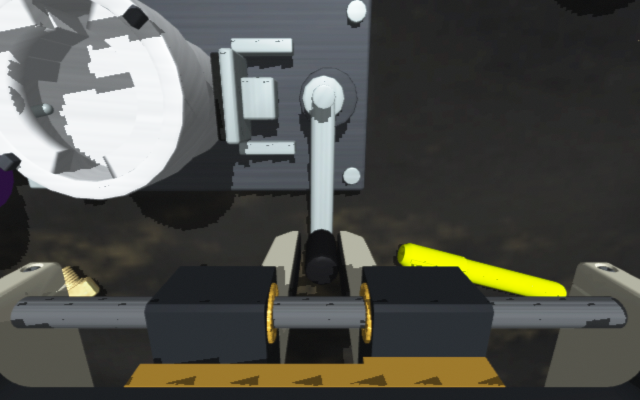

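Call:
{"api": "move_arm", "payload": {"increments": [0.05,0,0,0,0,0,0,0.05,0,0,0,0,0,0,0.05,0,0,0,0,0,0,0.05,0,0,0,0,0,0,0.05,0,0,0.04,0,0,0,0.05,0,0,0.08,0,0,0,0.05,0,0,0.12,0,0,0,0.05,0,0.04,0.14,0,0,0,0.05,0,0.08,0.14,0,0,0,0.05,0,0.085,0.14,0,0,0,0.05,0,0.085,0.14,0,0,0,0.05,0,0.085,0.14,0,0,0]}}

```text
t: 6.23
position: [458.3, -110.8, 212.1]
orientation: [0.999, -0.047, -0.0, 0.0]
ft_force: [-1.0, -0.8, 0.0]
opening: 0.536
```

```bash
python3 - <<'E'
from h import *
c=imaging.get_calibration("wrist");im=imaging.read_camera("wrist")
np.save("w5.npy",c)
cv2.imwrite("pics/w5.png",im)
o=arm.get_obs(); print(o["position"],o["orientation"],o["ft_force"],o["opening"])
E
```

```text
[ 458.24395936 -111.30545908  211.89431158] [ 9.98876173e-01 -4.73949185e-02 -3.29125850e-04  6.38974617e-05] [ 0.03612143 -0.28752455 -0.50080455] 0.5379474434459733
```

View pics/w5.png

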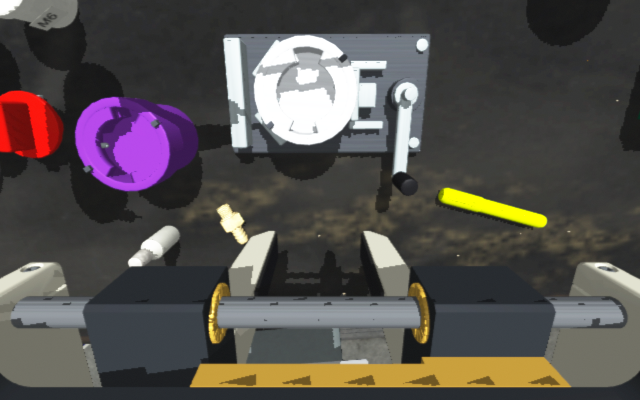

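```bash
python3 - <<'E'
from h import *
im=cv2.imread("pics/w5.png")
crop(im,240,25,200,170,4,"w5a.png"); crop(im,240,25,130,125,6,"w5b.png")
E
```

```text
(no output)
```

View pics/w5b.png

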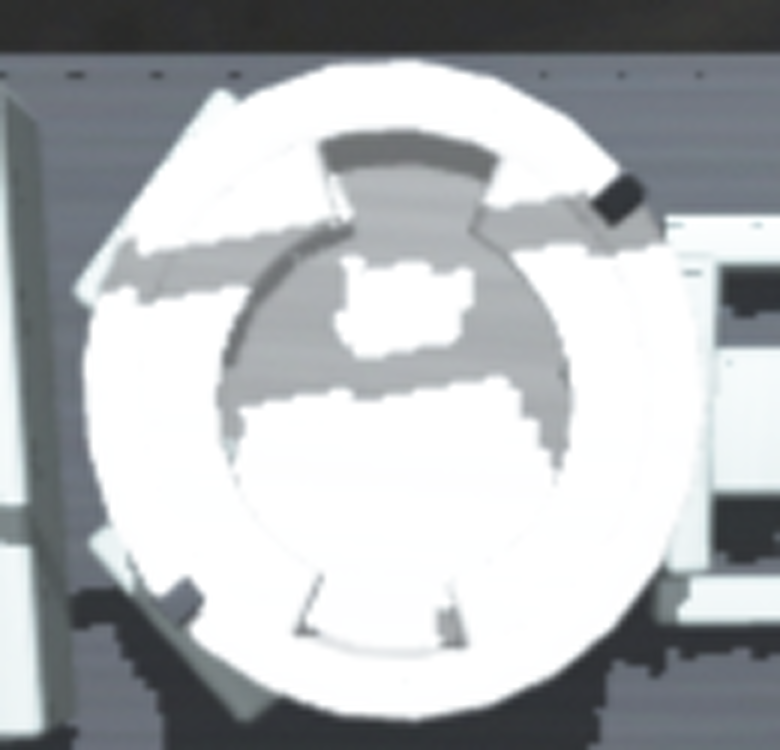

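View pics/w5a.png

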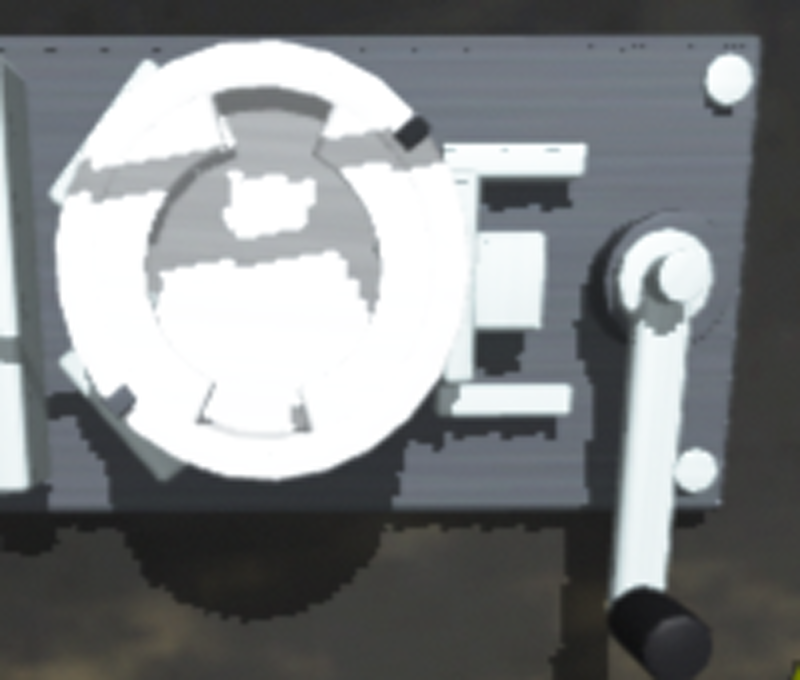

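```bash
python3 - <<'E'
from h import *
c=np.load("w5.npy",allow_pickle=True).item()
b=lambda u,v,z:ray(c,240+u/6-.4,25+v/6-.4,z)
def ang(p,q): d=(q-p); return np.degrees(np.arctan2(d[1],d[0])),np.linalg.norm(d)
r1=b(618,198,100);r2=b(184,603,100);print("ribs mid",(r1+r2)/2,ang(r2,r1),r1,r2)
# slot corners at rim: outer upper (322,142),(498,158); inner upper (352,228),(472,232); lower inner (322,575),(450,582) lower outer (300,632),(465,645)
for n,q in dict(uo=[(322,140),(498,156)],lo=[(300,632),(465,646)]).items():
    print(n,b(*q[0],97),b(*q[1],97))
m1=(b(322,140,97)+b(498,156,97))/2; m2=(b(300,632,97)+b(465,646,97))/2; print(ang(m2,m1),(m1+m2)/2)
# rim circle points
P=np.array([b(u,v,97)[:2] for u,v in [(404,60),(300,80),(540,100),(85,385),(690,330),(405,720),(540,680),(260,690)]])
A=np.c_[2*P,np.ones(len(P))];s=np.linalg.lstsq(A,(P**2).sum(1),rcond=None)[0];print("circ",s[:2],np.sqrt(s[2]+s[0]**2+s[1]**2))
P=np.array([b(u,v,97)[:2] for u,v in [(222,350),(570,370),(285,260),(540,290)]])
k=lambda u,v,z:ray(c,240+u/4-.4,25+v/4-.4,z)
print("knob",k(680,640,84),"hub",k(685,275,57))
E
```

```text
ribs mid [ 550.28722313 -108.49715124  100.        ] (np.float64(-54.27615899135577), np.float64(79.3306761716314)) [ 573.44698393 -140.6990848   100.        ] [527.12746233 -76.29521767 100.        ]
uo [ 584.58847985 -102.35336221   97.        ] [ 580.47900858 -125.43312665   97.        ]
lo [521.48221795 -91.73537585  97.        ] [ 517.33021228 -114.9946876    97.        ]
(np.float64(-9.468466503450232), np.float64(63.99943900412732)) [ 550.96997967 -108.62913808   97.        ]
circ [ 550.41176356 -107.96750926] 42.666700679695445
knob [ 459.90748916 -197.39715853   84.        ] hub [ 542.33410717 -207.101052     57.        ]
```

Call:
{"api": "move_arm", "payload": {"increments": [0.06,-0.023,0.425,0,0,0,-7,0.06,-0.023,0.425,0,0,0,-7,0.06,-0.023,0.425,0,0,0,-7,0.06,-0.023,0.425,0,0,0,-7,0.06,-0.023,0.425,0,0,0,-7,0.06,-0.023,0.425,0,0,0,-7,0.06,-0.023,0.425,0,0,0,-7,0.06,-0.023,0.425,0,0,0,-7,0.06,-0.023,0.425,0,0,0,-7,0.06,-0.023,0.425,0,0,0,-7,0.06,-0.023,0.425,0,0,0,-7,0.06,-0.023,0.425,0,0,0,-7,0.06,-0.023,0.425,0,0,0,-7]}}

```text
t: 7.37
position: [435.8, 313.8, 211.4]
orientation: [0.994, -0.108, -0.001, 0.001]
ft_force: [-0.4, -0.9, -0.2]
opening: 0.643
```

```bash
python3 - <<'E'
from h import *
c=imaging.get_calibration("wrist");im=imaging.read_camera("wrist")
np.save("w6.npy",c)
cv2.imwrite("pics/w6.png",im)
o=arm.get_obs(); print(o["position"],o["orientation"],o["ft_force"],o["opening"])
E
```

```text
[435.90997196 313.16183501 211.67496218] [ 9.94064135e-01 -1.08793721e-01 -3.78391610e-04  5.28487190e-04] [-0.79542314 -0.10901577  0.10073619] 0.6437392921566709
```

View pics/w6.png

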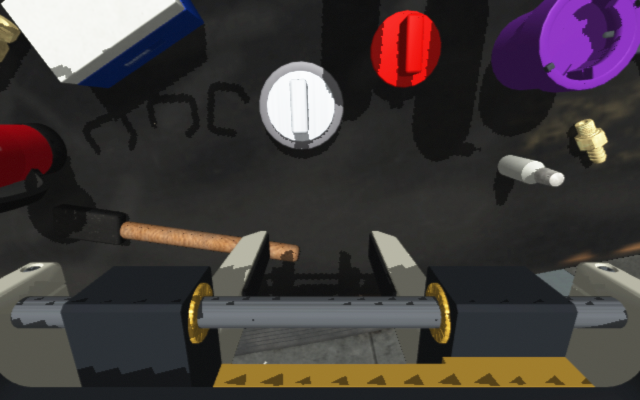

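```bash
python3 - <<'E'
from h import *
im=cv2.imread("pics/w6.png")
crop(im,255,55,95,100,6,"w6a.png")
E
```

```text
(no output)
```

View pics/w6a.png

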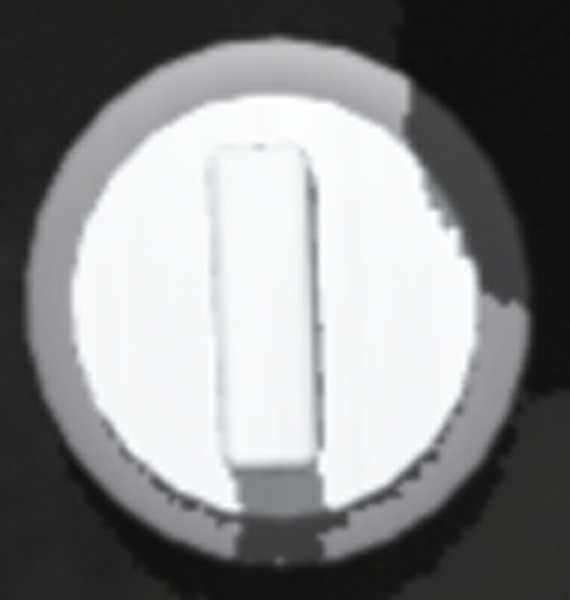

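```bash
python3 - <<'E'
from h import *
c=np.load("w6.npy",allow_pickle=True).item()
b=lambda u,v,z:ray(c,255+u/6-.4,55+v/6-.4,z)
a,d,e,f=[b(*p,62) for p in [(212,148),(303,147),(231,465),(316,464)]]
t=(a+d)/2;l=(e+f)/2;print((t+l)/2,t-l,np.linalg.norm(t-l),np.linalg.norm(a-d),np.degrees(np.arctan2(*(t-l)[1::-1])))
P=np.array([b(u,v,32)[:2] for u,v in [(272,94),(72,300),(476,300),(275,517),(130,430),(430,430),(120,170)]])
A=np.c_[2*P,np.ones(len(P))];s=np.linalg.lstsq(A,(P**2).sum(1),rcond=None)[0];print("circ",s[:2],np.sqrt(s[2]+s[0]**2+s[1]**2))
E
```

```text
[518.65624844 314.41531582  62.        ] [47.07544083 -8.70788628  0.        ] 47.874047378769404 14.025077681219127 -10.47995860957855
circ [519.08877196 314.44158755] 34.5982793116786
```

Call:
{"api": "move_arm", "payload": {"increments": [0.045,0.04,0.001,0,0,0,2,0.045,0.083,0.001,-0.02,0,0,2,0.045,0.083,0.001,-0.06,0,0,2,0.045,0.083,0.001,-0.1,0,0,2,0.045,0.083,0.001,-0.12,0,0,2,0.045,0.083,0.001,-0.14,0,0,2,0.045,0.083,0.001,-0.157,0,0,2,0.045,0.083,0.001,-0.157,0,0,2,0.045,0.083,0.001,-0.157,0,0,2]}}

```text
t: 8.17
position: [518.8, 313.4, 54.9]
orientation: [0.996, -0.092, -0.0, 0.0]
ft_force: [-0.2, -1.0, 0.9]
opening: 0.481
```

```bash
python3 - <<'E'
from h import *
c=imaging.get_calibration("wrist");im=imaging.read_camera("wrist")
cv2.imwrite("pics/w7.png",im)
o=arm.get_obs(); print(o["position"],o["orientation"],o["ft_force"],o["opening"])
E
```

```text
[518.90476296 313.79920917  55.60396907] [ 9.95766642e-01 -9.19172875e-02 -7.26951680e-06  7.78115177e-05] [ 1.37470508 -0.02815673 -0.06083092] 0.4815354528015355
```

View pics/w7.png

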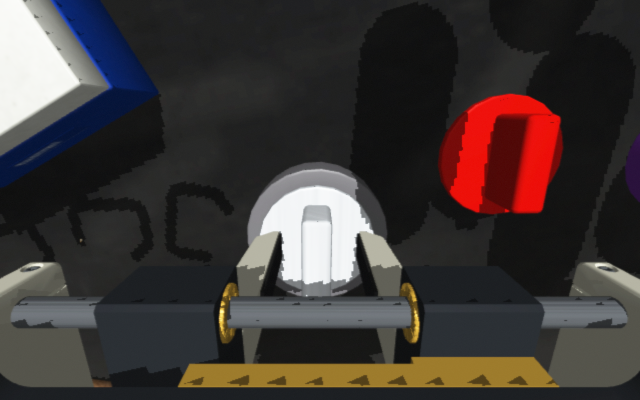

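Call:
{"api": "move_arm", "payload": {"increments": [0.005,0,0,0,0,0,0,0.005,0,0,0,0,0,0,0.005,0,0,0,0,0,0,0.005,0,0,0,0,0,0,0.005,0,0,0,0,0,0,0.005,0,0,0,0,0,0,0.005,0,0,0,0,0,0,0.005,0,0,0,0,0,0]}}

```text
t: 8.88
position: [518.4, 315.3, 55.5]
orientation: [0.996, -0.091, 0.0, 0.0]
ft_force: [-0.2, -1.3, 3.8]
opening: 0.171
```

Call:
{"api": "move_arm", "payload": {"increments": [0.005,0,0,0.01,0,0,0,0.005,0,0,0.025,0,0,0,0.005,0,0,0.05,0,0,0,0.005,0,0,0.08,0,0,0,0.005,0,0,0.11,0,0,0,0.005,0,0,0.13,0,0,0,0.005,0,0,0.14,0,0,0,0.005,0,0,0.14,0,0,0]}}

```text
t: 9.55
position: [518.8, 315.6, 197.9]
orientation: [0.996, -0.091, 0.001, -0.001]
ft_force: [0.2, -0.7, -1.4]
opening: 0.172
```

```bash
python3 - <<'E'
from h import *
c=imaging.get_calibration("wrist");im=imaging.read_camera("wrist")
cv2.imwrite("pics/w8.png",im)
o=arm.get_obs(); print(o["position"],o["orientation"],o["ft_force"],o["opening"])
E
```

```text
[518.40680598 315.39504495 195.68683462] [ 9.95850876e-01 -9.09986909e-02  4.11447564e-04 -3.18724956e-04] [ 0.26133505 -0.79463539 -1.17183382] 0.1676753249767571
```

View pics/w8.png

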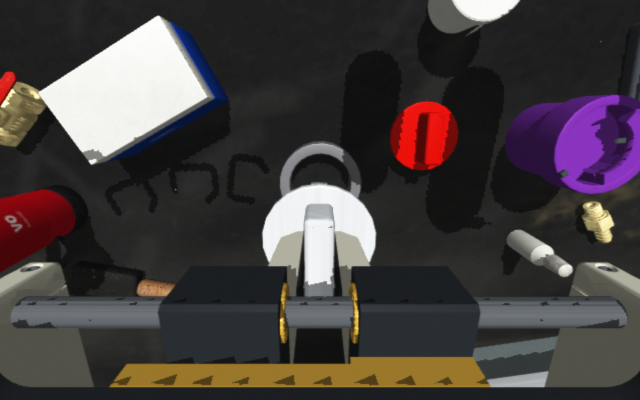

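```bash
python3 - <<'E'
from h import *
c=imaging.get_calibration("wrist");im=cv2.imread("pics/w8.png")
crop(im,250,170,140,130,5,"w8a.png")
b=lambda u,v,z:ray(c,u,v,z)
o=arm.get_obs()["position"];print(o)
for dz in (-23,):
  P=np.array([b(u,v,o[2]+dz)[:2] for u,v in [(262.5,237),(270,213),(285,197),(319,183.5),(350,195),(368,213),(376.5,237)]])
  A=np.c_[2*P,np.ones(len(P))];s=np.linalg.lstsq(A,(P**2).sum(1),rcond=None)[0];print("circ",s[:2]-o[:2],np.sqrt(s[2]+s[0]**2+s[1]**2))
E
```

```text
[518.40680598 315.39504495 195.68683462]
circ [ 0.31838915 -0.47292816] 34.89581180757522
```

View pics/w8a.png

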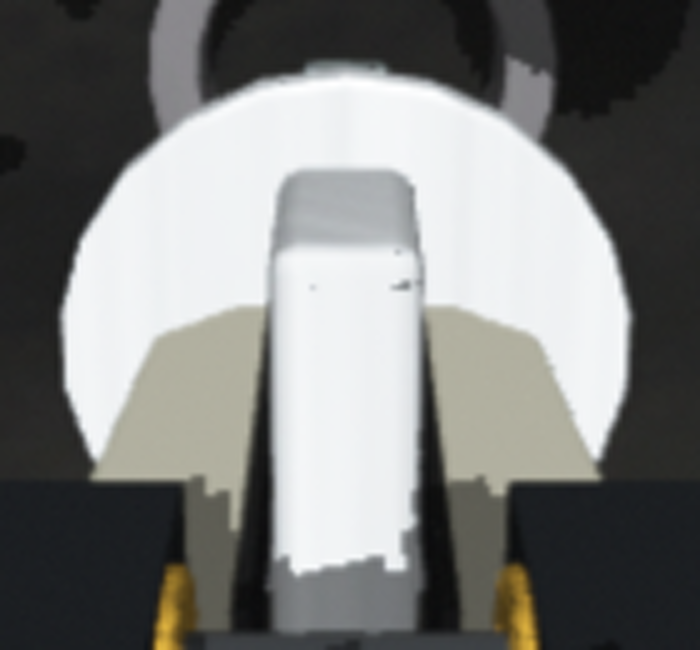

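Call:
{"api": "move_arm", "payload": {"increments": [0.005,0.006,-0.03,0,0,0,1,0.005,0.008,-0.065,0,0,0,1,0.005,0.01,-0.1,0,0,0,1,0.005,0.013,-0.14,0,0,0,1,0.005,0.016,-0.18,0,0,0,1,0.005,0.019,-0.22,0,0,0,1,0.005,0.022,-0.26,0,0,0,1,0.005,0.025,-0.3,0,0,0,1,0.005,0.028,-0.34,0,0,0,1,0.005,0.03,-0.38,0,0,0,1,0.005,0.032,-0.41,0,0,0,1,0.005,0.032,-0.424,0,0,0,1,0.005,0.032,-0.424,0,0,0,1,0.005,0.032,-0.424,0,0,0,1]}}

```text
t: 10.77
position: [549.9, -108.8, 193.7]
orientation: [0.997, -0.083, -0.001, -0.0]
ft_force: [-0.6, -0.0, -2.0]
opening: 0.17
```

```bash
python3 - <<'E'
from h import *
P=[]
for i in range(4):
    im=imaging.read_camera(["wrist","side","top","wrist"][i]); o=arm.get_obs();P.append(o["position"])
    if i<2: cv2.imwrite(f"pics/x9_{i}.png",im)
    if i==1: crop(im,290,150,130,110,6,"x9s.png")
print(np.round(P,1),o["orientation"],o["ft_force"],o["opening"],o["t"])
E
```

```text
[[ 550.  -108.   194.1]
 [ 550.2 -107.6  194.5]
 [ 550.2 -107.5  194.8]
 [ 550.3 -107.5  195. ]] [ 9.96660159e-01 -8.16607313e-02 -1.98068580e-04 -1.13387389e-04] [-0.89598185 -0.92288802 -1.93118504] 0.17327767110829642 10.9667
```

View pics/x9_0.png

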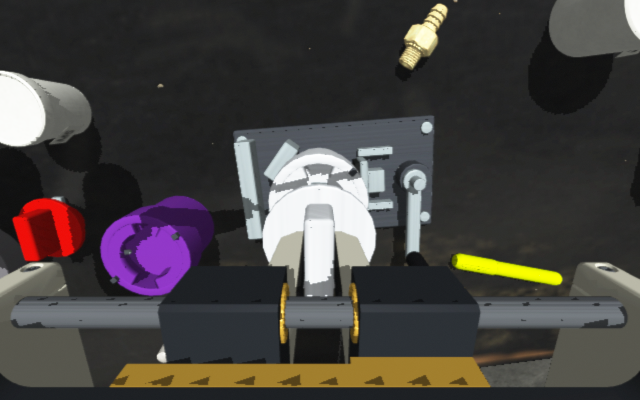

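View pics/x9s.png

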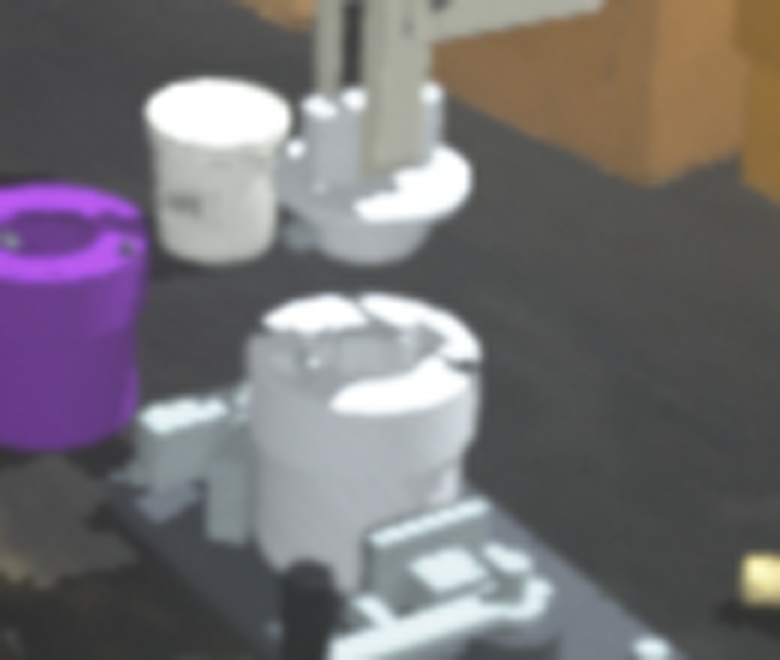

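Call:
{"api": "move_arm", "payload": {"increments": [0.005,0,-0.0005,-0.02,0,0,0,0.005,0,-0.0005,-0.035,0,0,0,0.005,0,-0.0005,-0.043,0,0,0,0.005,0,-0.0005,-0.047,0,0,0,0.005,0,-0.0005,-0.05,0,0,0,0.005,0,-0.0005,-0.053,0,0,0,0.005,0,-0.0005,-0.056,0,0,0,0.005,0,-0.0005,-0.056,0,0,0]}}

```text
t: 11.63
position: [550.3, -109.2, 139.3]
orientation: [0.997, -0.082, 0.0, 0.0]
ft_force: [-0.6, 0.3, -0.5]
opening: 0.166
```

```bash
python3 - <<'E'
from h import *
im=imaging.read_camera("wrist");crop(im,220,130,200,160,4,"x10.png");im=imaging.read_camera("side"); o=arm.get_obs()
crop(im,290,150,130,110,6,"x10s.png")
print(np.round(o["position"],1),o["orientation"],o["ft_force"],o["wrist_torque"],o["t"])
E
```

```text
[ 550.4 -109.3  139.6] [ 9.96600650e-01 -8.23839083e-02  1.89978725e-04  3.07000799e-05] [-0.84441373  0.19838154 -1.76100844] [ 0.05025854  0.17991375 -0.01531375] 11.7333
```

View pics/x10.png

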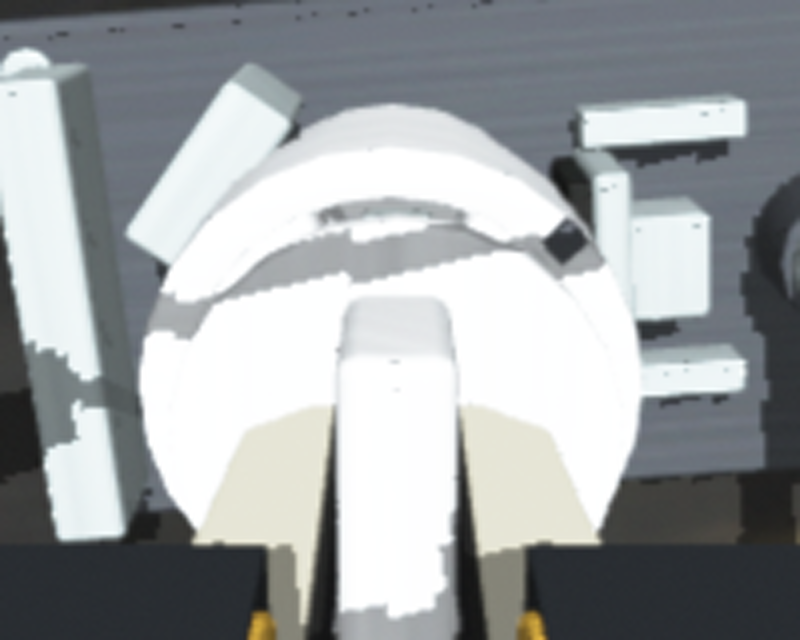

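View pics/x10s.png

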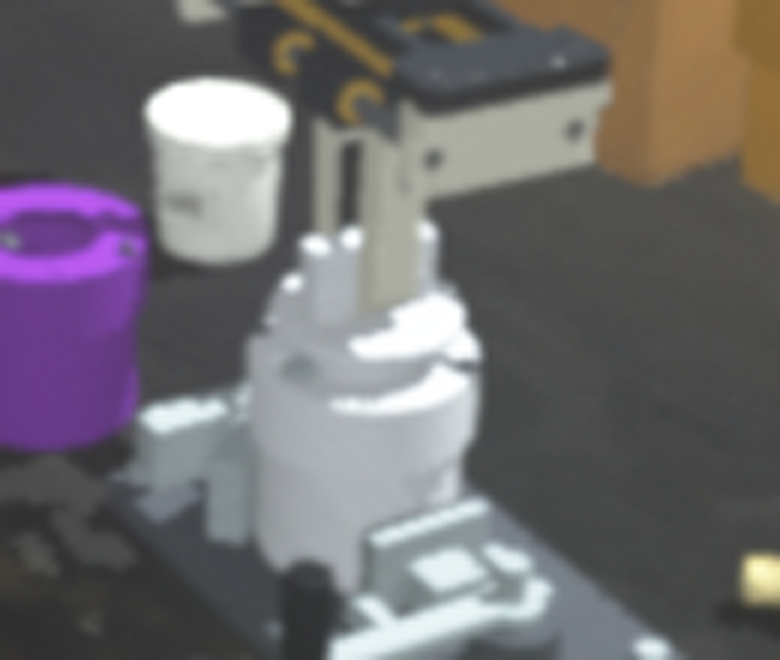

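Call:
{"api": "move_arm", "payload": {"increments": [0.005,0,0.0005,-0.003,0,0,0,0.005,0,0.0005,-0.006,0,0,0,0.005,0,0.0005,-0.009,0,0,0,0.005,0,0.0005,-0.011,0,0,0,0.005,0,0.0005,-0.012,0,0,0,0.005,0,0.0005,-0.0125,0,0,0,0.005,0,0.0005,-0.0125,0,0,0]}}

```text
t: 12.32
position: [550.3, -108.8, 126.7]
orientation: [0.997, -0.082, -0.0, -0.0]
ft_force: [-0.0, 0.6, -2.0]
opening: 0.166
```

Call:
{"api": "move_arm", "payload": {"increments": [0.005,0,0,-0.0005,0,0,0,0.005,0,0,-0.001,0,0,0,0.005,0,0,-0.001,0,0,0]}}

```text
t: 12.57
position: [550.4, -108.8, 126.5]
orientation: [0.997, -0.082, 0.0, 0.0]
ft_force: [-2.7, 1.2, 5.3]
opening: 0.173
```

```bash
python3 - <<'E'
from h import *
P=[];F=[]
for n in ["wrist","side"]:
  im=imaging.read_camera(n); o=arm.get_obs(); P.append(o["position"]);F.append(o["ft_force"])
  if n=="wrist": crop(im,220,130,200,160,4,"x11.png")
  else: crop(im,290,150,130,110,6,"x11s.png")
print(np.round(P,1),o["orientation"],np.round(F,1),o["wrist_torque"],o["t"])
E
```

```text
[[ 550.5 -108.8  126.6]
 [ 550.5 -108.8  126.5]] [ 9.96602909e-01 -8.23561889e-02  3.09976193e-04  5.62663234e-05] [[-3.3 -0.3  5.3]
 [-3.3  1.3  6.1]] [0.1555386  0.81499714 0.02708787] 12.6667
```

View pics/x11.png

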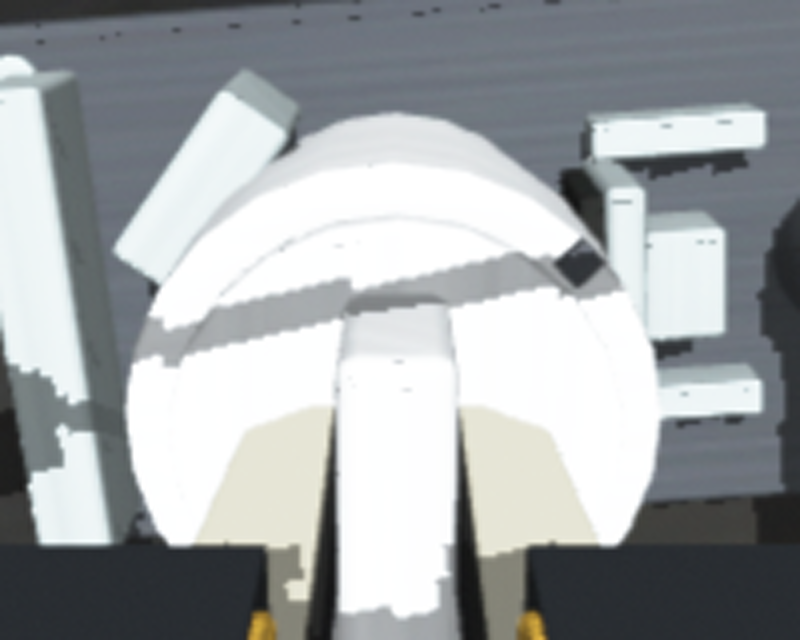

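View pics/x11s.png

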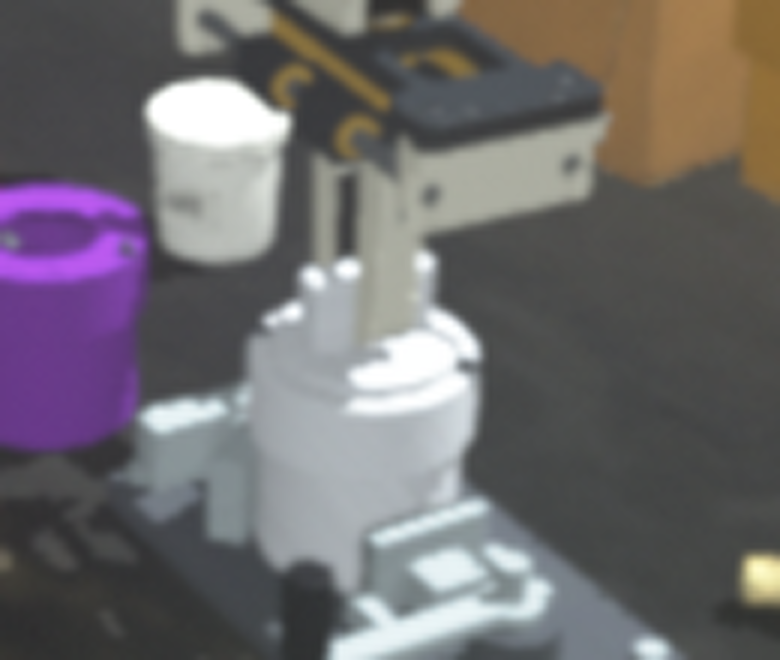

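```bash
python3 - <<'E'
from h import *
print(np.round(arm.get_obs()["joints"],2))
E
```

```text
[-0.24 -0.08  1.82 -0.    1.4   1.5 ]
```

Call:
{"api": "move_arm", "payload": {"increments": [0.005,0,0,0,0,0,-3,0.005,0,0,0,0,0,-6,0.005,0,0,0,0,0,-9,0.005,0,0,0,0,0,-12,0.005,0,0,0,0,0,-12]}}

```text
t: 13.08
position: [550.7, -108.9, 126.6]
orientation: [0.982, -0.187, 0.001, 0.0]
ft_force: [-1.1, 0.5, 5.8]
opening: 0.171
```

Call:
{"api": "move_arm", "payload": {"increments": [0.005,0,0,0,0,0,-4,0.005,0,0,0,0,0,-8,0.005,0,0,0,0,0,-12,0.005,0,0,0,0,0,-16,0.005,0,0,0,0,0,-20,0.005,0,0,0,0,0,-24,0.005,0,0,0,0,0,-28,0.005,0,0,0,0,0,-31,0.005,0,0,0,0,0,-33,0.005,0,0,0,0,0,-33,0.005,0,0,0,0,0,-33]}}

```text
t: 14.0
position: [550.7, -108.9, 126.5]
orientation: [0.89, -0.457, 0.001, -0.0]
ft_force: [0.1, -1.4, 5.1]
opening: 0.171
```

```bash
python3 - <<'E'
from h import *
P=[]
for n in ["wrist","side","top"]:
  c=imaging.get_calibration(n);im=imaging.read_camera(n); o=arm.get_obs(); P.append(np.r_[o["position"],o["ft_force"]])
  if n=="wrist": cv2.imwrite("pics/x12.png",im);np.save("x12.npy",c)
  elif n=="side": crop(im,290,150,130,110,6,"x12s.png")
  else: cv2.imwrite("pics/x12t.png",im)
print(np.round(P,1),o["orientation"],o["wrist_torque"],o["opening"],o["t"])
q=o["orientation"];print("jaw deg",np.degrees(np.arctan2(q[1]**2-q[0]**2,2*q[0]*q[1])))
E
```

```text
[[ 5.507e+02 -1.089e+02  1.266e+02  5.000e-01 -2.000e-01  5.500e+00]
 [ 5.507e+02 -1.089e+02  1.265e+02  1.300e+00 -2.000e-01  5.200e+00]
 [ 5.507e+02 -1.089e+02  1.265e+02  2.000e-01  2.000e-01  5.300e+00]] [ 8.89660324e-01 -4.56622418e-01  6.76996695e-04 -1.32030167e-04] [-0.01150433  0.21547516 -0.10061933] 0.17088801446075483 14.15
jaw deg -144.3387582719546
```

View pics/x12.png

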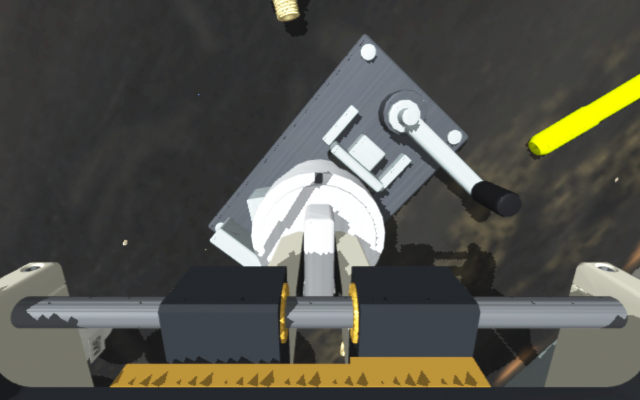

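View pics/x12s.png

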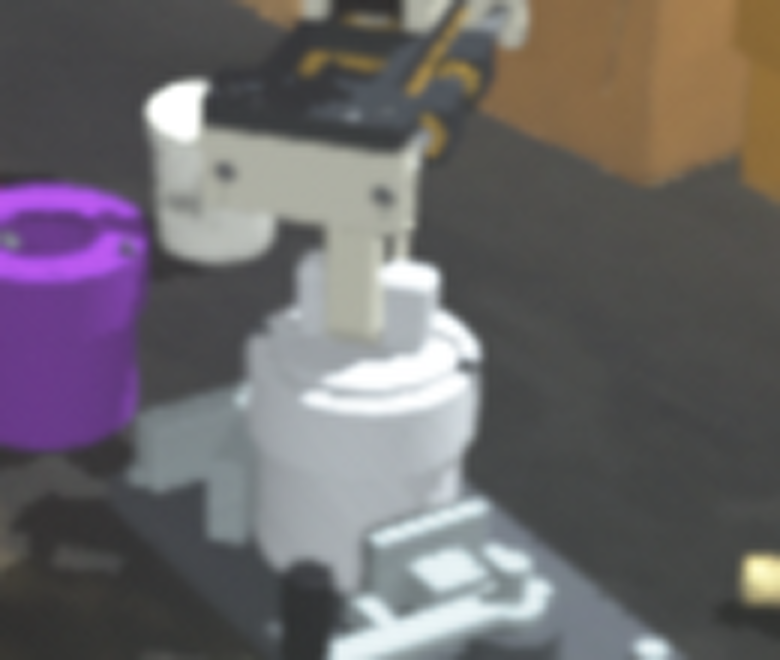

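View pics/x12t.png

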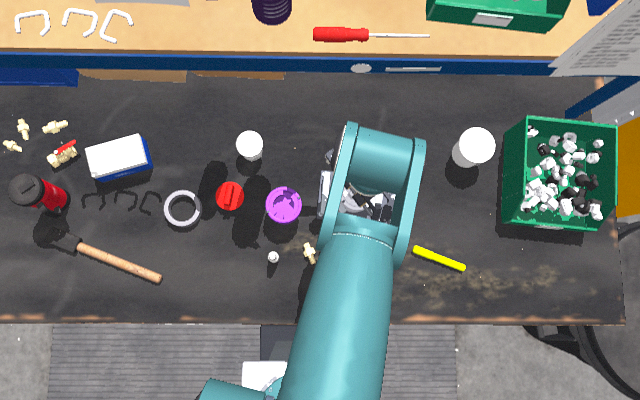

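```bash
python3 - <<'E'
from h import *
c=np.load("x12.npy",allow_pickle=True).item()
print("rib",ray(c,319,177,101),"knob",ray(c,509,204,84))
E
```

```text
rib [ 573.53198453 -141.71618896  101.        ] knob [ 457.99123079 -197.43392705   84.        ]
```

The rib is where it started (within about 1 mm), the lever is home, and the bar points at the rib with the lid seated and gripped, so I am handing in.

```bash
python3 - <<'E'
from h import *
print(workorder.hand_in()); o=arm.get_obs(); print(o["t"],o["position"],o["ft_force"],o["opening"])
E
```

```text
the job is handed in; nothing more can be done
None
the job is handed in; nothing more can be done
```

The job is handed in, at about 14 s of the 58 s allowed. The lid is in the vent position, still gripped, and the canister is clamped. No verdict was reported.

**What I did:** I caged the lever knob between the fingers and swung it about 86°, to roughly 1.56 rad by the camera. I then gripped the lid by its bar, lowered it through the slots until it sat flat, and turned it 45° clockwise.

**Last checks before hand-in:**
- **Lid seat:** the tool height of 126.5 mm matches a seated lid. The push back from the rim is about 5 N.
- **Lid angle:** the bar lies at about -54.3° and the rib at about -54.5°. In the wrist picture the bar points at the rib.
- **Canister:** the rib is about 1 mm from where it began.
- **Grip:** the fingers are still closed on the 16 mm bar. The grip force itself was not measured.
- **Bystanders:** they look unmoved in the pictures, but I did not measure them.

**One disagreement:** at the start the top camera put the canister and knob about 3–4 mm from where the wrist camera did. I used the wrist values, which agreed within about 1 mm across two gripper headings, and the lid went in with no contact force until it seated.

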